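Shim up the head of the gel-frame chute

ROBOT

A 7-joint arm with a two-finger parallel gripper is mounted at the origin on the work surface. World frame = base frame: x ahead of the robot, y to its left, z up, the work surface at z = 0. Lengths are in m, angles in degrees, forces in N, time in s.
With the tool pointing down it reaches from about 0.425 to 0.875 m from the base axis. Payload 8.4 kg.
Tool frame: the origin (TCP) lies midway between the tips of the shut fingers; the grasp point (between the pads) lies behind it (arm.grip_depth is the x of the grasp point in the tool frame, in m); x points along the fingers, y is the direction in which the jaws open and shut, and the axes are right-handed (so a half turn about x gives the same grasp; the last joint's range is limited). The gripper opens to 85 mm and grips with 20 to 120 N. Pads are 22 mm wide; open, the fingers measure 114 mm over their backs; the gripper's body (76 mm by 85 mm) begins 54 mm behind the grasp point. The pads swing forward as they close: fully open they stand 13 mm farther back than shut.
Start: joints at [66.853, 19.091, 2.286, 83.961, -0.768, 76.965, -3.352], TCP at [0.195, -0.62, 0.231] pointing down, gripper open.
Joint ranges: [-147.57, 147.57], [-21.85, 119.76], [-74.77, 79.35], [14.55, 137.4], [-85.83, 265.84], [4.83, 119.75], [-152.11, 152.11]. Speed limits (degrees/s): [127.2, 127.2, 159.86, 159.86, 180, 180, 180].

INTERFACE

Orientations are given as [roll, pitch, yaw] about the fixed x, y, z axes, in that order (R = Rz(yaw) Ry(pitch) Rx(roll)).
In Python, from workcell import arm, eyes, sign_off gives the robot as it stands. The module is installed in compiled form; this text tells all that it offers.
- The arm moves only by the tool play_rows, never from a script. Its argument "rows" is a list of rows, each an object of numbers: "gripper": the opening, from -1 (shut) to 1 (fully open); "dx", "dy", "dz": the shift along the tool's x, y, z scaled (see below); "wx", "wy", "wz": the turn, a rotation vector about the tool's x, y, z scaled (see below). A call has 1 to 8 rows; each row is the pose to reach, as a shift and turn from the pose commanded when the call began, along the tool's axes at that moment; what a row does not reach only later rows make up. The controller multiplies each number of a shift by 500 mm and each number of a turn by 30 degrees. A row lasts 1/8 s, in which the tool goes at most 62.5 mm and 10.7 degrees, less where a joint would pass 70% of its speed; a pose out of reach is approached as far as the arm can. A call with a number of a shift or a turn outside -1 to 1 is refused whole. A call with a gripper value outside its range is refused whole. The fingers move at their own pace and stop on an object; "force" is the grip in N (left out, the last holds). Time passes only in rows, so rows that repeat a pose let the fingers close. It gives the time, the measured TCP pose, the force and the opening at its end, in the units of the state.
- arm.observe(): the state, without advancing time (a new reading comes with each control period).
- eyes.grab_frame(name): name is "scene" or "top" or "wrist"; returns (picture, depth): 420x560x3 uint8, red, green, blue; 420x560 float32, m along the optical axis (not along the pixel's ray), 0 where there is no reading.
- eyes.camera_params(name): a dict with "K" (3x3 intrinsics, pixels), "eye" and "attitude" of the camera in the world. Camera axes: x right, y up, looking along -z (the intrinsics and any distortion apply to the point x, -y, -z); pixel columns grow to the right and rows downward; lengths in m; the calibration is good to about 2 mm. The wrist camera is an equidistant fisheye: a pixel r from the principal point sees the ray r / f radians off the axis. A picture is of the moment at which its call begins: read the wrist's pose just before it. camera_params takes no time and is no camera call; for the wrist camera it gives the pose at the moment of the call.
- sign_off(): hands the job in, once; it reports no verdict.
The state is a dict: "clock": time; "qpos": joint angles; "joint_velocities": joint speeds; "joint_torque": joint torques, N m; "position": TCP position; "ee_rot": TCP orientation; "wrist_force": force on the tool from outside, world axes, zero at the start; "ft_torque": the same for the moment, N m; "opening": opening from 0.0 (shut) to 1.0 (fully open).
Only numpy, scipy, OpenCV 4.12 (cv2) and the standard library are available. Lean on these libraries where they do the work, as an engineer would, in place of code of your own. Each camera call takes 0.05 s, during which the arm holds its last target.

TASK

Take the yellow levelling wedge (it has an upright grip) out of the blue tray, leaving the other things where they are, and lay it flat on the chute's base plate with its thin end towards the red crossbar. Push it straight in under the crossbar until the chute's feet just lift, about 5 mm clear of the plate, lifting the chute with the wedge alone and never with the gripper. Finish while still gripping the wedge there, with the chute's weight resting on it.

Things in the scene. Friction and masses are not known exactly. Their poses are not given: they have to be found in the camera images.
- wedge: Yellow plastic levelling wedge, 132 long, 36 wide, about 0.12 kg, loose in the blue tray, lying on its floor (5 mm above the counter). Origin on its flat underside, below the middle of the grip; x points to the thin end (110 mm ahead; thick end 22 mm behind), z up. Top slope straight: 3 mm high at the thin end, rising 3 mm per 10 mm back. A black line crosses it 32 mm from the thin end.
- wedge_nose (a point): Middle of the wedge's thin end, on its underside, 110 mm along x from the wedge's origin.
- chute_base: Fixed dark steel base plate of the chute, 450 x 160, 5 thick, with a low grey catch bin at its far end. Origin at counter level (plate top 5 mm higher), directly below the red crossbar's axis, midway between the feet. x points along the chute from its high to its low end: the way to push the wedge. The free plate starts 150 mm before the origin.
- chute: Steel chute pan, 140 wide, 0.6 to 1.2 kg, hinged at its low end (axis level, 270 mm along x and 80 mm above the base's origin; the pan's own origin and axes match the base's at rest). Its high end (top about 180 mm above the counter, 25 mm behind the crossbar) stands by its weight, 3 to 6 N, on two black feet 114 mm apart in the clear, joined by the crossbar.
- wedge_grip (a point): Where to pinch the wedge: 66 mm above its origin. The grip is an upright block 30 long (wedge x) by 18 thick (wedge y), from 31 to 86 mm above the underside, standing on the thick end; pinch across its 18 mm from above.
- crossbar (a point): Middle of the axis of the red round crossbar (12 thick) of the chute, which lies across between the feet; at rest 14 mm above the plate, 8 mm of air below the bar. A wedge flat on the plate first touches it with the thin end 16 mm past this axis; each further 10 mm lifts bar and feet by 3 mm: 32 mm past (bar over the black line) lifts 5 mm.
- chute_foot (a point): Point midway between the chute's two feet at the level of their undersides, below the crossbar's axis; 5 mm above the counter at rest (on the plate); its rise is the lift of the feet.
- tray: Blue plastic parts tray, 220 x 190, 45 high, walls and floor 5 thick, fixed to the counter. Origin at the centre of its underside. The wedge's grip stands well above the rim.
- segment: Red plastic colour wheel segment, about 85 x 50 x 6, lying in the tray. Leave it there.
- clip: Chrome safety clip, about 60 x 30, 8 mm thick, lying in the tray. Leave it there.
- canister: Dented tin screw-top canister, 90 across, 128 high, on the counter; origin at the centre of its underside. Leave alone.
- frame_a: Round steel gel frame, ring 120 across, 5 thick, on the counter. Leave alone.
- frame_b: Second such gel frame. Leave alone.
- spanner: Steel spanner lying on the counter. Leave alone.
- tape: Black tape roll, 100 across, 48 high, on the counter. Leave alone.
Not all that is in view belongs to the job. Of the things that look like the wedge, the smallest one is meant.

How it is judged:
By the outcome, as a careful person would: the job done as asked, in the order asked, and still so for the second after the job is handed in, while the arm keeps its last pose, push and grip.
It also fails if it takes over 48 s, if anything falls off the work surface, if the arm or the gripper's body presses on something with over 40 N, if the wrist force passes 120 N, or if a joint passes its speed limit or range.

## Working session

There is one attempt and no reset: what is moved stays moved. The work goes in short steps, Python scripts to look and compute and a tool call to move; the robot and the scene stay as the last step left them, time stands still between calls to the robot, and variables do not carry over. Pictures are saved under pics/ and viewed, and the job is handed in when it is done.

Besides the shell and the picture viewer there is one more tool, called by a JSON object that holds its "name" and its "arguments", one argument or row to a line. play_rows: Moves the arm, as the interface text tells. Its arguments: {"type":"object","properties":{"rows":{"type":"array","items":{"type":"object","properties":{"gripper":{"type":"number"},"dx":{"type":"number","minimum":-1,"maximum":1},"dy":{"type":"number","minimum":-1,"maximum":1},"dz":{"type":"number","minimum":-1,"maximum":1},"wx":{"type":"number","minimum":-1,"maximum":1},"wy":{"type":"number","minimum":-1,"maximum":1},"wz":{"type":"number","minimum":-1,"maximum":1}}}},"force":{"type":"number"}},"required":["rows"]}

```bash
mkdir -p pics; cat > h.py <<'E'
import numpy as np, cv2
from scipy.spatial.transform import Rotation as R
from workcell import arm, eyes, sign_off
E
python3 - <<'E'
from h import *
s=arm.observe();print({k:np.round(v,3) for k,v in s.items()},arm.grip_depth)
for n in ["scene","top","wrist"]:
    p=eyes.camera_params(n);print(n,p)
    im,d=eyes.grab_frame(n);cv2.imwrite(f"pics/{n}0.png",im[:,:,::-1]);np.savez(f"{n}0.npz",im=im,d=d,K=p["K"],eye=p["eye"],att=p["attitude"])
E
```

```text
{'clock': np.float64(0.0), 'qpos': array([66.853, 19.132,  2.285, 84.011, -0.769, 76.968, -3.352]), 'joint_velocities': array([-0.04 , -0.035,  0.077, -0.057, -0.072, -0.015,  0.011]), 'joint_torque': array([ 0.0000e+00, -6.5855e+01,  1.3660e+00, -4.0556e+01,  1.7000e-02,
        1.3000e-02,  0.0000e+00]), 'position': array([ 0.195, -0.62 ,  0.23 ]), 'ee_rot': array([-87.062,  89.904, 110.4  ]), 'wrist_force': array([-0.743, -0.182,  0.317]), 'ft_torque': array([ 0.025, -0.033, -0.055]), 'opening': np.float64(0.998)} -0.0187
scene {'K': array([[470.73404859,   0.        , 279.91730596],
       [  0.        , 470.73404859, 203.44273312],
       [  0.        ,   0.        ,   1.        ]]), 'eye': array([ 1.21009727, -0.0285683 ,  1.02868076]), 'attitude': array([ 3.94957646e+01, -6.88637136e-02,  8.79340702e+01])}
top {'K': array([[451.40222873,   0.        , 279.6129791 ],
       [  0.        , 451.40222873, 209.03060299],
       [  0.        ,   0.        ,   1.        ]]), 'eye': array([2.93884993e-01, 4.31784473e-05, 1.31256062e+00]), 'attitude': array([  6.98156862,  -0.09659964, -91.32820176])}
wrist {'K': array([[325.1922621 ,   0.        , 283.74058143],
       [  0.        , 325.1922621 , 209.34122554],
       [  0.        ,   0.        ,   1.        ]]), 'eye': array([ 0.26698294, -0.59813896,  0.37202526]), 'attitude': array([-17.06092194,   0.0857356 , -72.55633909])}
```

View pics/scene0.png

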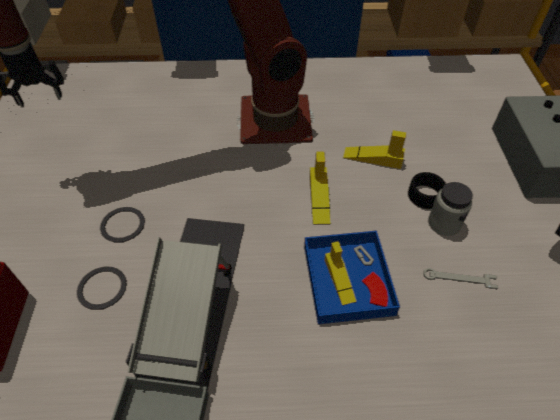

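View pics/top0.png

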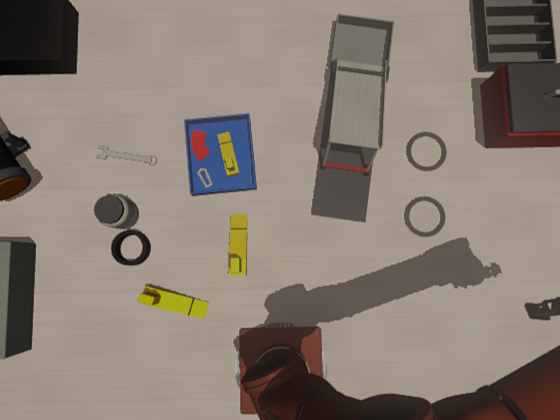

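View pics/wrist0.png

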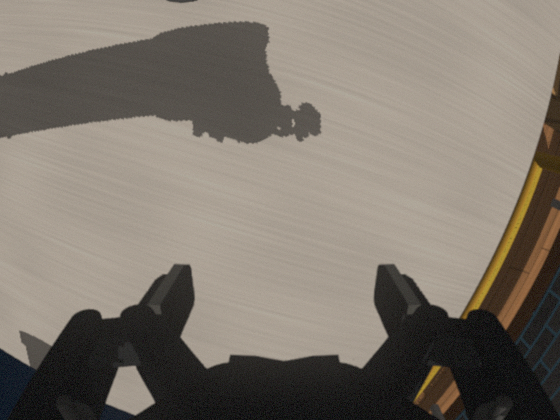

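```bash
cat >> h.py <<'E'
def load(n):
    z=np.load(n+".npz");return z
def world(z):
    im,d,K=z["im"],z["d"],z["K"]
    v,u=np.mgrid[0:d.shape[0],0:d.shape[1]]
    pc=np.stack([(u-K[0,2])/K[0,0]*d,-(v-K[1,2])/K[1,1]*d,-d],-1)
    M=R.from_euler("xyz",z["att"],degrees=True).as_matrix()
    return pc@M.T+z["eye"]
def planehit(z,uv,h):
    K=z["K"];M=R.from_euler("xyz",z["att"],degrees=True).as_matrix()
    uv=np.atleast_2d(uv).astype(float)
    r=np.stack([(uv[:,0]-K[0,2])/K[0,0],-(uv[:,1]-K[1,2])/K[1,1],-np.ones(len(uv))],-1)@M.T
    t=(h-z["eye"][2])/r[:,2]
    return z["eye"]+r*t[:,None]
def proj(z,P):
    K=z["K"];M=R.from_euler("xyz",z["att"],degrees=True).as_matrix()
    c=(np.atleast_2d(P)-z["eye"])@M
    return np.stack([K[0,2]+K[0,0]*c[:,0]/-c[:,2],K[1,2]-K[1,1]*c[:,1]/-c[:,2]],-1)
E
python3 - <<'E'
from h import *
for n,(x0,x1,y0,y1) in {"scene0":(300,400,225,330),"top0":(180,260,105,200)}.items():
    z=load(n);c=z["im"][y0:y1,x0:x1,::-1];cv2.imwrite(f"pics/{n}_t.png",cv2.resize(c,None,fx=6,fy=6,interpolation=cv2.INTER_CUBIC)[:600])
for n,(x0,x1,y0,y1) in {"scene0":(100,260,210,340),"top0":(300,420,110,230)}.items():
    z=load(n);c=z["im"][y0:y1,x0:x1,::-1];cv2.imwrite(f"pics/{n}_c.png",cv2.resize(c,None,fx=5,fy=5,interpolation=cv2.INTER_CUBIC)[:600])
for n in ["top0","scene0"]:
    z=load(n);W=world(z);im=z["im"].astype(int)
    hsv=cv2.cvtColor(z["im"],cv2.COLOR_RGB2HSV)
    y=(hsv[...,0]>20)&(hsv[...,0]<35)&(hsv[...,1]>130)&(hsv[...,2]>60)
    k,l,st,ce=cv2.connectedComponentsWithStats(y.astype(np.uint8))
    for i in range(1,k):
        if st[i,4]>80:
            P=W[(l==i)&(z["d"]>0)];print(n,st[i],P.min(0).round(3),P.max(0).round(3))
    # red bar
    r=((hsv[...,0]<6)|(hsv[...,0]>174))&(hsv[...,1]>150)
    k,l,st,ce=cv2.connectedComponentsWithStats(r.astype(np.uint8))
    for i in range(1,k):
        if st[i,4]>20:
            P=W[(l==i)&(z["d"]>0)];print(n,"red",st[i],P.min(0).round(3),P.max(0).round(3))
E
```

```text
top0 [218 132  21  44 490] [0.554 0.111 0.003] [0.688 0.172 0.097]
top0 [ 229  215   18   61 1015] [ 0.266  0.092 -0.002] [0.44  0.14  0.122]
top0 [ 138  286   71   33 1186] [ 0.148  0.204 -0.005] [0.242 0.396 0.119]
top0 red [501  65   8  61 177] [ 0.652 -0.673  0.035] [ 0.863 -0.618  0.145]
top0 red [191 130  19  31 356] [0.605 0.2   0.002] [0.695 0.251 0.018]
top0 red [507 131  53  12 242] [ 0.619 -0.795  0.067] [ 0.635 -0.619  0.153]
top0 red [325 163  41   9 135] [ 0.558 -0.257  0.007] [ 0.584 -0.141  0.029]
top0 red [520 385  40  35 530] [ 0.089 -0.364  0.693] [ 0.127 -0.304  0.714]
top0 red [253 387  11  10  25] [0.014 0.039 0.301] [0.037 0.061 0.32 ]
top0 red [283 411   8   9  22] [ 0.01  -0.014  0.439] [ 0.031 -0.001  0.465]
top0 red [489 412  27   8  84] [ 0.092 -0.297  0.708] [ 0.104 -0.257  0.727]
scene0 [ 343  130   63   39 1234] [ 0.133  0.203 -0.003] [0.244 0.382 0.12 ]
scene0 [ 310  152   20   72 1129] [ 0.166  0.089 -0.004] [0.441 0.148 0.121]
scene0 [326 241  30  64 893] [0.508 0.111 0.001] [0.687 0.173 0.095]
scene0 red [ 0  0 12 15 78] [ 0.19  -0.593  0.497] [ 0.2
[... 701 characters left out ...]
-0.074  0.054]
scene0 red [297  96  12  30 113] [-0.104  0.07   0.006] [0.047 0.112 0.057]
scene0 red [279 101  17  12  52] [0.037 0.011 0.089] [0.073 0.062 0.117]
scene0 red [300 119  12  23  88] [0.018 0.075 0.006] [0.118 0.113 0.018]
scene0 red [242 123  18  20  93] [ 0.031 -0.108  0.006] [ 0.119 -0.053  0.019]
scene0 red [285 125  16  16  74] [0.046 0.03  0.008] [0.119 0.078 0.019]
scene0 red [262 131  26  12 112] [ 0.07  -0.044  0.003] [0.117 0.036 0.019]
scene0 red [   0  262   28  109 1449] [ 0.623 -0.629  0.003] [ 0.817 -0.617  0.143]
scene0 red [218 264  11   6  35] [ 0.572 -0.159  0.002] [ 0.65  -0.135  0.141]
scene0 red [363 273  24  33 485] [0.603 0.199 0.007] [0.695 0.251 0.017]
```

View pics/top0_t.png

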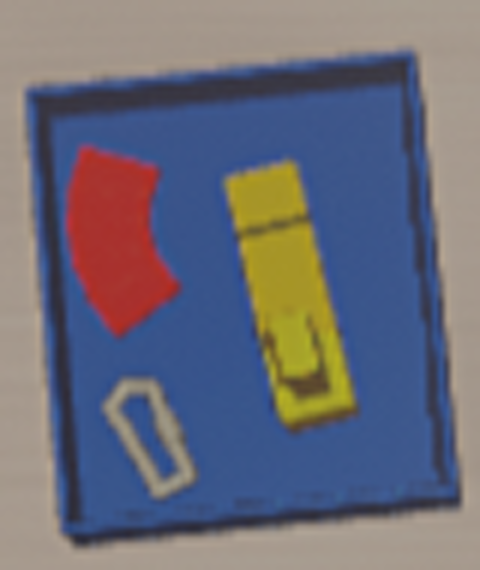

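View pics/scene0_t.png

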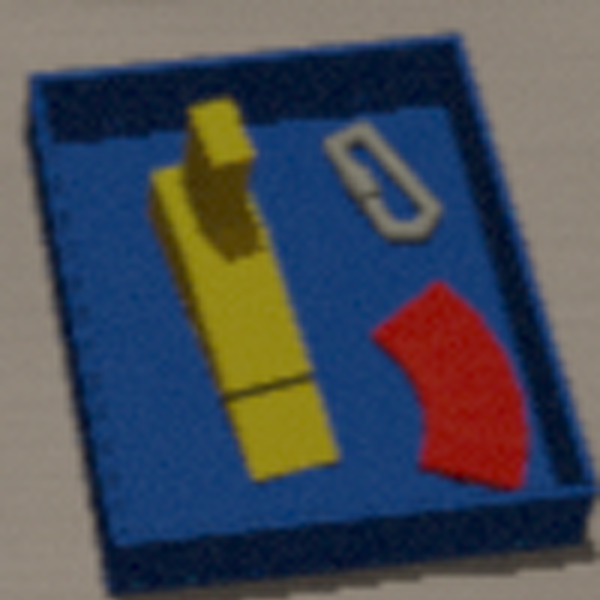

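View pics/top0_c.png

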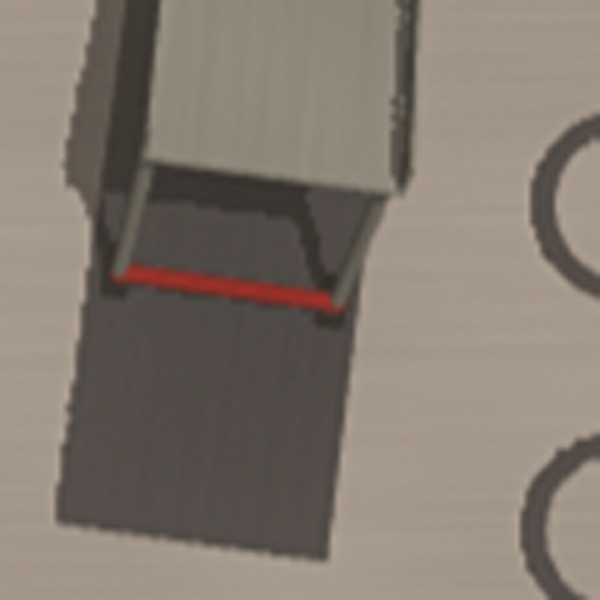

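View pics/scene0_c.png

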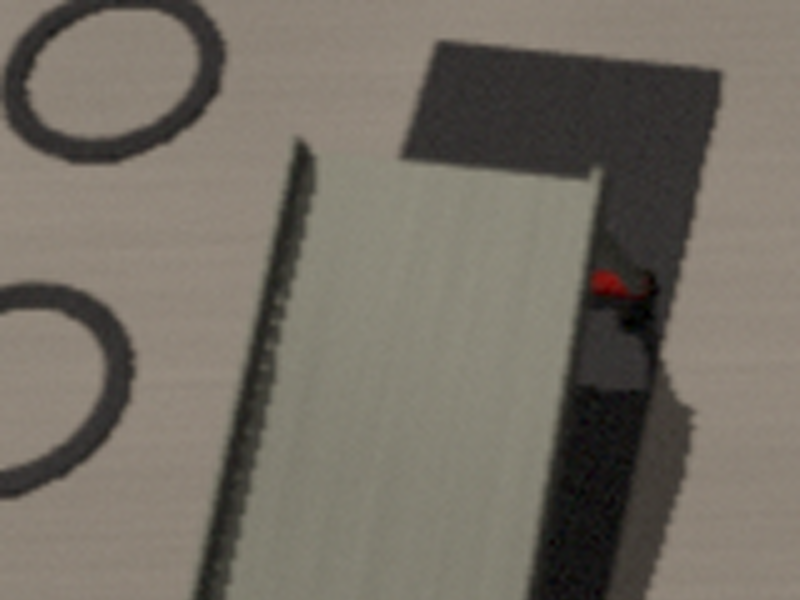

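```bash
cat >> h.py <<'E'
def yellow(im):
    hsv=cv2.cvtColor(im,cv2.COLOR_RGB2HSV)
    return ((hsv[...,0]>20)&(hsv[...,0]<36)&(hsv[...,1]>120)&(hsv[...,2]>40)).astype(np.uint8)
def hullmask(z,sets,S=4):
    m=np.zeros((420*S,560*S),np.uint8)
    for P in sets:
        uv=proj(z,P); uv=(uv+0.5)*S-0.5
        h=cv2.convexHull(np.round(uv*16).astype(np.int32))
        cv2.fillConvexPoly(m,h,1,shift=4)
    return cv2.resize(m.astype(np.float32),(560,420),interpolation=cv2.INTER_AREA)
def wedge_pts(x,y,yaw,z0):
    a=[]
    for sx,h in ((.110,.003),(-.022,.0426)):
        for sy in (-.018,.018):
            for hh in (0,h): a.append([sx,sy,hh])
    # flat top behind grip? straight slope
    b=[[sx,sy,h] for sx in(-.015,.015) for sy in(-.009,.009) for h in(.031,.086)]
    Rz=R.from_euler("z",yaw,degrees=True).as_matrix()
    return [np.array(q)@Rz.T+[x,y,z0] for q in(a,b)]
E
python3 - <<'E'
from h import *
from scipy.optimize import minimize
zs={n:load(n) for n in("top0","scene0")}
Y={}
for n,z in zs.items():
    m=yellow(z["im"]);k,l,st,ce=cv2.connectedComponentsWithStats(m)
    box=(slice(110,195),slice(190,255)) if n=="top0" else (slice(235,325),slice(310,375))
    q=np.zeros_like(m);q[box]=m[box];Y[n]=q.astype(float)
def cost(p,names):
    c=0
    for n in names:
        h=hullmask(zs[n],wedge_pts(p[0]/1000,p[1]/1000,p[2],.005));c+=np.abs(h-Y[n]).sum()/Y[n].sum()
    return c
for names in(["top0"],["scene0"],["top0","scene0"]):
    best=min((minimize(cost,[590,130,yw],args=(names,),method="Nelder-Mead",options=dict(initial_simplex=[[580,130,yw],[600,130,yw],[580,142,yw],[580,130,yw+8]])) for yw in(0,10,20)),key=lambda r:r.fun)
    print(names,best.x.round(2),best.fun)
z=zs["top0"]
f=lambda x,y:(300+(x+.5)/5-.5,110+(y+.5)/5-.5)
print("plate near corners",planehit(z,[f(60,522),f(328,558)],.005).round(4))
print("plate edge pts",planehit(z,[f(345,425),f(362,280),f(80,340)],.005).round(4))
print("bar ends",planehit(z,[f(118,273),f(340,303)],.022).round(4))
print("pan high edge",planehit(z,[f(145,163),f(392,190)],.18).round(4))
g=lambda x,y:(100+(x+.5)/5-.5,210+(y+.5)/5-.5)
zz=zs["scene0"]
print("scene plate near corners",planehit(zz,[g(438,42),g(722,72)],.005).round(4))
print("scene pan edge",planehit(zz,[g(318,157),g(588,178)],.18).round(4))
W=world(z);print("pan depth",W[146:152,345].round(3),W[146:152,360].round(3))
im=z["im"];hsv=cv2.cvtColor(im,cv2.COLOR_RGB2HSV)
r=((hsv[...,0]<6)|(hsv[...,0]>174))&(hsv[...,1]>130);r[:155]=0;r[180:]=0;r[:,:315]=0;r[:,375:]=0
v,u=np.nonzero(r);P=planehit(z,np.stack([u,v],-1),.022)
vx,vy,x0,y0=cv2.fitLine(P[:,:2].astype(np.float32),cv2.DIST_HUBER,0,.001,.001).ravel()
print("bar line",vx,vy,x0,y0,np.degrees(np.arctan2(-vx,vy)) , P[:,:2].min(0),P[:,:2].max(0))
E
```

```text
['top0'] [580.49 132.93  13.47] 0.15030364372469635
['scene0'] [575.06 132.61  12.66] 0.13018528761061948
['top0', 'scene0'] [577.35 132.56  13.13] 0.29953468166672637
plate near corners [[ 0.4372 -0.0987  0.005 ]
 [ 0.4125 -0.254   0.005 ]]
plate edge pts [[ 0.4905 -0.2676  0.005 ]
 [ 0.5769 -0.2817  0.005 ]
 [ 0.5447 -0.1139  0.005 ]]
bar ends [[ 0.5806 -0.1359  0.022 ]
 [ 0.5598 -0.2646  0.022 ]]
pan high edge [[ 0.6029 -0.1352  0.18  ]
 [ 0.5858 -0.2617  0.18  ]]
scene plate near corners [[ 0.4098 -0.2534  0.005 ]
 [ 0.4359 -0.0972  0.005 ]]
scene pan edge [[ 0.6087 -0.2618  0.18  ]
 [ 0.624  -0.143   0.18  ]]
pan depth [[ 0.638 -0.204  0.005]
 [ 0.635 -0.205  0.003]
 [ 0.632 -0.204  0.003]
 [ 0.627 -0.203  0.01 ]
 [ 0.627 -0.204  0.002]
 [ 0.624 -0.205 -0.001]] [[ 0.598 -0.22   0.155]
 [ 0.634 -0.249  0.003]
 [ 0.631 -0.249  0.003]
 [ 0.628 -0.249  0.003]
 [ 0.625 -0.249  0.003]
 [ 0.621 -0.248  0.007]]
bar line 0.16472213 0.98634 0.5702034 -0.20040396 -9.481092 [ 0.55454452 -0.26259078] [ 0.58397502 -0.13807327]
```

```bash
cat >> h.py <<'E'
def tool_R(yaw,tilt):
    # tool x down (tilted: fingers point forward by tilt), camera side forward
    s=arm.observe();R0=R.from_euler("xyz",s["ee_rot"],degrees=True).as_matrix()
    f=np.array([np.cos(np.radians(yaw)),np.sin(np.radians(yaw)),0]);u=np.array([0,0,1.])
    t=np.radians(tilt)
    x=-u*np.cos(t)+f*np.sin(t)
    l=np.array([-f[1],f[0],0])
    y=l if R0[:,1]@l>0 else -l
    return np.stack([x,y,np.cross(x,y)],1)
def tcp_for(grasp,yaw,tilt):
    Rt=tool_R(yaw,tilt);return np.array(grasp)+Rt[:,0]*0.0187,Rt
def delta(p0,R0,p1,R1):
    d=R0.T@(np.array(p1)-p0)/0.5
    w=R.from_matrix(R0.T@R1).as_rotvec(degrees=True)/30
    return np.round(d,4),np.round(w,4)
def cur():
    s=arm.observe();return s["position"],R.from_euler("xyz",s["ee_rot"],degrees=True).as_matrix()
E
python3 - <<'E'
from h import *
p,R0=cur();print(p,R0.round(3))
c=eyes.camera_params("wrist");print("cam in tool",R0.T@(c["eye"]-p))
p1,R1=tcp_for([.56,.13,.26],13,0)
print(p1,delta(p,R0,p1,R1))
E
```

```text
[ 0.19493093 -0.61970803  0.23063047] [[-0.     0.3   -0.954]
 [ 0.001 -0.954 -0.3  ]
 [-1.    -0.001  0.   ]]
cam in tool [-0.14151991  0.00089643 -0.0751942 ]
[0.56   0.13   0.2413] (array([-0.0199, -1.2113, -1.1464]), array([0.1487, 0.0002, 0.0024]))
```

{"name": "play_rows", "arguments": {
  "rows": [
    {"dx":-0.05,"dy":-0.606,"dz":-0.573,"wx":0.149,"gripper":1},
    {"dx":-0.05,"dy":-0.606,"dz":-0.573,"wx":0.149,"gripper":1},
    {"dx":-0.05,"dy":-0.606,"dz":-0.573,"wx":0.149,"gripper":1},
    {"dx":-0.05,"dy":-0.606,"dz":-0.573,"wx":0.149,"gripper":1},
    {"dx":-0.05,"dy":-0.606,"dz":-0.573,"wx":0.149,"gripper":1},
    {"dx":-0.05,"dy":-0.606,"dz":-0.573,"wx":0.149,"gripper":1},
    {"dx":-0.05,"dy":-0.606,"dz":-0.573,"wx":0.149,"gripper":1},
    {"dx":-0.05,"dy":-0.606,"dz":-0.573,"wx":0.149,"gripper":1}
  ]
}}

```text
invalid input at $.rows[0]: expected keys gripper, dx, dy, dz, wx, wy, wz
```

```bash
python3 - <<'E'
from h import *
p,R0=cur();print(arm.observe()["qpos"].round(1))
p1,R1=tcp_for([.54,.125,.27],13,15)
print(p,p1,delta(p,R0,p1,R1))
E
```

```text
[66.9 19.1  2.3 84.  -0.8 77.  -3.4]
[ 0.19493093 -0.61970803  0.23063047] [0.54471587 0.12608874 0.25193719] (array([-0.0412, -1.213 , -1.1149]), array([0.1475, 0.5   , 0.0218]))
```

{"name": "play_rows", "arguments": {
  "rows": [
    {"dx":-0.05,"dy":-0.606,"dz":-0.57,"wx":0.149,"wy":0,"wz":0,"gripper":1},
    {"dx":-0.05,"dy":-0.606,"dz":-0.57,"wx":0.149,"wy":0,"wz":0,"gripper":1},
    {"dx":-0.05,"dy":-0.606,"dz":-0.57,"wx":0.149,"wy":0,"wz":0,"gripper":1},
    {"dx":-0.05,"dy":-0.606,"dz":-0.57,"wx":0.149,"wy":0,"wz":0,"gripper":1},
    {"dx":-0.05,"dy":-0.606,"dz":-0.57,"wx":0.149,"wy":0,"wz":0,"gripper":1},
    {"dx":-0.05,"dy":-0.606,"dz":-0.57,"wx":0.149,"wy":0,"wz":0,"gripper":1},
    {"dx":-0.05,"dy":-0.606,"dz":-0.57,"wx":0.149,"wy":0,"wz":0,"gripper":1},
    {"dx":-0.05,"dy":-0.606,"dz":-0.57,"wx":0.149,"wy":0,"wz":0,"gripper":1}
  ]
}}

```text
clock: 1.15
position: [0.3775, -0.2425, 0.2567]
ee_rot: [143.5, 90.0, -23.1]
wrist_force: [-0.2, -0.4, 0.2]
opening: 0.999
```

```bash
python3 - <<'E'
from h import *
p,R0=cur();s=arm.observe();print(s["qpos"].round(1),s["joint_velocities"].round(1),s["clock"])
p1,R1=tcp_for([.54,.125,.27],13,15)
print(p,p1,delta(p,R0,p1,R1))
E
```

```text
[ 44.1  -4.6 -16.  107.4  -1.3  76.9 -48.2] [ 1.9  0.9  4.  -0.2  1.6 -0.3  2.3] 1.15
[ 0.37746455 -0.24253906  0.25669016] [0.54471587 0.12608874 0.25193719] (array([ 0.0095, -0.6403, -0.4954]), array([0.0109, 0.4989, 0.0006]))
```

{"name": "play_rows", "arguments": {
  "rows": [
    {"dx":0.01,"dy":-0.64,"dz":-0.495,"wx":0.011,"wy":0.5,"wz":0,"gripper":1},
    {"dx":0.01,"dy":-0.64,"dz":-0.495,"wx":0.011,"wy":0.5,"wz":0,"gripper":1},
    {"dx":0.01,"dy":-0.64,"dz":-0.495,"wx":0.011,"wy":0.5,"wz":0,"gripper":1},
    {"dx":0.01,"dy":-0.64,"dz":-0.495,"wx":0.011,"wy":0.5,"wz":0,"gripper":1},
    {"dx":0.01,"dy":-0.64,"dz":-0.495,"wx":0.011,"wy":0.5,"wz":0,"gripper":1},
    {"dx":0.01,"dy":-0.64,"dz":-0.495,"wx":0.011,"wy":0.5,"wz":0,"gripper":1},
    {"dx":0.01,"dy":-0.64,"dz":-0.495,"wx":0.011,"wy":0.5,"wz":0,"gripper":1},
    {"dx":0.01,"dy":-0.64,"dz":-0.495,"wx":0.011,"wy":0.5,"wz":0,"gripper":1}
  ]
}}

```text
clock: 2.15
position: [0.5456, 0.1233, 0.251]
ee_rot: [-179.5, 75.0, 13.3]
wrist_force: [-0.2, 0.2, -0.1]
opening: 0.999
```

```bash
cat >> h.py <<'E'
def snap(n,tag):
    p=eyes.camera_params(n);im,d=eyes.grab_frame(n);cv2.imwrite(f"pics/{n}{tag}.png",im[:,:,::-1])
    np.savez(f"{n}{tag}.npz",im=im,d=d,K=p["K"],eye=p["eye"],att=p["attitude"])
E
python3 - <<'E'
from h import *
s=arm.observe();print(s["qpos"].round(1),s["joint_velocities"].round(1),s["clock"],cur())
snap("wrist",1)
E
```

```text
[ 30.7  -0.8 -47.4 105.8   0.4  59.8 -94.2] [ 1.4 -1.8  3.2  1.7 -1.3  0.7  2.7] 2.15 (array([0.54562064, 0.12327203, 0.25098492]), array([[ 0.25145249,  0.22187362, -0.9420954 ],
       [ 0.05926559, -0.97507324, -0.21382182],
       [-0.96605343, -0.00206781, -0.25833406]]))
```

View pics/wrist1.png

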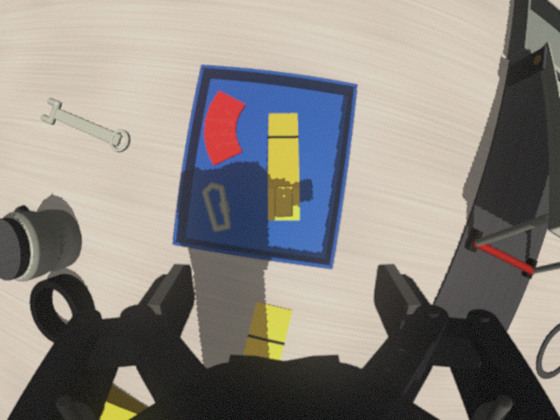

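```bash
cat >> h.py <<'E'
def fproj(z,P):
    K=z["K"];M=R.from_euler("xyz",z["att"],degrees=True).as_matrix()
    c=(np.atleast_2d(P)-z["eye"])@M
    X,Y,Z=c[:,0],-c[:,1],-c[:,2];r=np.hypot(X,Y);th=np.arctan2(r,Z);k=th/np.maximum(r,1e-9)
    return np.stack([K[0,2]+K[0,0]*k*X,K[1,2]+K[1,1]*k*Y],-1)
def fhit(z,uv,h):
    K=z["K"];M=R.from_euler("xyz",z["att"],degrees=True).as_matrix()
    uv=np.atleast_2d(uv).astype(float)-K[:2,2]
    r=np.linalg.norm(uv,axis=1);th=r/K[0,0]
    ray=np.stack([np.sin(th)*uv[:,0]/r,-np.sin(th)*uv[:,1]/r,-np.cos(th)],-1)@M.T
    t=(h-z["eye"][2])/ray[:,2];return z["eye"]+ray*t[:,None]
E
python3 - <<'E'
from h import *
z=load("wrist1")
c=z["im"][100:235,250:320,::-1];cv2.imwrite("pics/w1c.png",cv2.resize(c,None,fx=4.4,fy=4.4,interpolation=cv2.INTER_CUBIC))
m=yellow(z["im"]);c=m[100:235,250:320]*255;cv2.imwrite("pics/w1m.png",cv2.resize(c,None,fx=4.4,fy=4.4,interpolation=0))
a=cv2.imread("pics/w1c.png");b=cv2.imread("pics/w1m.png");cv2.imwrite("pics/w1cm.png",np.hstack([a,b]))
E
```

```text
(no output)
```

View pics/w1cm.png

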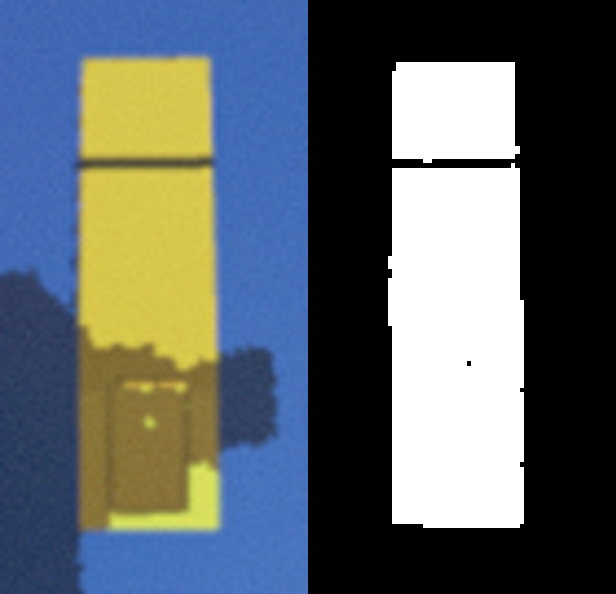

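```bash
python3 - <<'E'
from h import *
from scipy.optimize import least_squares
z=load("wrist1")
px=np.array([(81,58),(211,57),(79,162),(213,161),(79,530),(219,528),(110,382),(188,382),(110,514),(188,514)],float)
uv=(px+.5)/4.4-.5+[250,100]
# left in image = +y(left)
L=np.array([(.110,.018,.003),(.110,-.018,.003),(.078,.018,.0126),(.078,-.018,.0126),(-.022,.018,.0426),(-.022,-.018,.0426),(.015,.009,.086),(.015,-.009,.086),(-.015,.009,.086),(-.015,-.009,.086)])
def f(p):
    Rz=R.from_euler("z",p[2]*100,degrees=True).as_matrix()
    return (fproj(z,L@Rz.T+[p[0],p[1],.005])-uv).ravel()
r=least_squares(f,[.577,.1325,.13],loss="soft_l1");print(r.x,r.fun.reshape(-1,2).round(1))
print("thick end",fhit(z,uv[4:6],.0476),"thin",fhit(z,uv[:2],.008))
# bar in wrist view
hsv=cv2.cvtColor(z["im"],cv2.COLOR_RGB2HSV)
m=((hsv[...,0]<6)|(hsv[...,0]>174))&(hsv[...,1]>130);m[:,:465]=0;m[:235]=0;m[280:]=0;m[:,545:]=0
v,u=np.nonzero(m);P=fhit(z,np.stack([u,v],-1),.021);print("bar",P.mean(0),len(P),P.min(0),P.max(0))
E
```

```text
[0.57717812 0.13033568 0.13317215] [[ 0.4  0.1]
 [-0.4  0.1]
 [ 0.5 -0.2]
 [-0.2 -0.2]
 [-0.2  0.6]
 [ 0.5  0.8]
 [-0.7 -0.6]
 [ 0.1 -0.8]
 [-0.4  0.2]
 [ 0.4  0.1]]
thick end [[0.55236357 0.14277415 0.0476    ]
 [0.56067589 0.1084925  0.0476    ]] thin [[0.68014494 0.17368915 0.008     ]
 [0.68859167 0.13766679 0.008     ]]
bar [ 0.56970088 -0.20059386  0.021     ] 481 [ 0.55372621 -0.26383873  0.021     ] [ 0.58249785 -0.13115793  0.021     ]
```

```bash
python3 - <<'E'
from h import *
p,R0=cur()
for h in (.15,.069):
    p1,R1=tcp_for([.5772,.1305,h],13.3,15);print(p1,delta(p,R0,p1,R1))
E
```

```text
[0.5819101  0.13161342 0.13193719] (array([ 0.2493, -0.0033, -0.012 ]), array([-0.02  ,  0.002 , -0.0026]))
[0.5819101  0.13161342 0.05093719] (array([ 0.4058, -0.0031,  0.0298]), array([-0.02  ,  0.002 , -0.0026]))
```

{"name": "play_rows", "arguments": {
  "rows": [
    {"dx":0.125,"dy":-0.003,"dz":-0.006,"wx":-0.02,"wy":0.002,"wz":-0.003,"gripper":1},
    {"dx":0.249,"dy":-0.003,"dz":-0.012,"wx":-0.02,"wy":0.002,"wz":-0.003,"gripper":1},
    {"dx":0.249,"dy":-0.003,"dz":-0.012,"wx":-0.02,"wy":0.002,"wz":-0.003,"gripper":1},
    {"dx":0.3,"dy":-0.003,"dz":0.0015,"wx":-0.02,"wy":0.002,"wz":-0.003,"gripper":1},
    {"dx":0.355,"dy":-0.003,"dz":0.016,"wx":-0.02,"wy":0.002,"wz":-0.003,"gripper":1},
    {"dx":0.406,"dy":-0.003,"dz":0.03,"wx":-0.02,"wy":0.002,"wz":-0.003,"gripper":1},
    {"dx":0.406,"dy":-0.003,"dz":0.03,"wx":-0.02,"wy":0.002,"wz":-0.003,"gripper":1},
    {"dx":0.406,"dy":-0.003,"dz":0.03,"wx":-0.02,"wy":0.002,"wz":-0.003,"gripper":1}
  ]
}}

```text
clock: 3.2
position: [0.5833, 0.1314, 0.054]
ee_rot: [179.6, 74.8, 12.9]
wrist_force: [0.3, 0.1, 0.4]
opening: 1.005
```

```bash
python3 - <<'E'
from h import *
p,R0=cur();s=arm.observe();print(p,s["qpos"].round(1),s["wrist_force"])
p1,R1=tcp_for([.5772,.1305,.070],13.3,15);print(p1,delta(p,R0,p1,R1))
snap("wrist",2)
E
```

```text
[0.58332673 0.13135669 0.05398887] [  21.5   18.7  -44.2  114.    23.5   39.2 -112.8] [0.28243423 0.07576127 0.36890909]
[0.5819101  0.13161342 0.05193719] (array([ 0.0033, -0.0012,  0.0036]), array([-0.002 , -0.0076, -0.0038]))
```

View pics/wrist2.png

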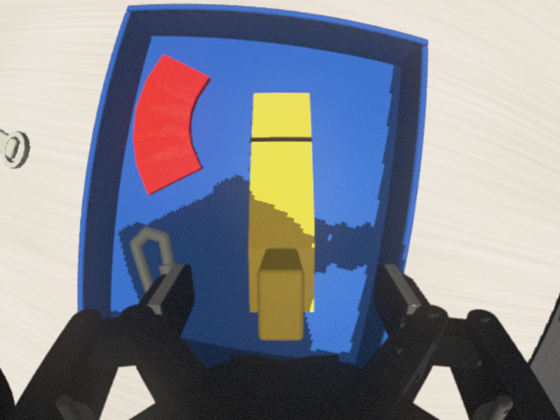

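{"name": "play_rows", "arguments": {
  "force": 60,
  "rows": [
    {"dx":0.003,"dy":0,"dz":0.003,"wx":0,"wy":0,"wz":0,"gripper":-1},
    {"dx":0.003,"dy":0,"dz":0.003,"wx":0,"wy":0,"wz":0,"gripper":-1},
    {"dx":0.003,"dy":0,"dz":0.003,"wx":0,"wy":0,"wz":0,"gripper":-1},
    {"dx":0.003,"dy":0,"dz":0.003,"wx":0,"wy":0,"wz":0,"gripper":-1},
    {"dx":0.003,"dy":0,"dz":0.003,"wx":0,"wy":0,"wz":0,"gripper":-1},
    {"dx":0.003,"dy":0,"dz":0.003,"wx":0,"wy":0,"wz":0,"gripper":-1}
  ]
}}

```text
clock: 4.0
position: [0.581, 0.1317, 0.0496]
ee_rot: [179.9, 74.9, 13.2]
wrist_force: [-1.6, 0.2, 2.3]
opening: 0.204
```

```bash
python3 - <<'E'
from h import *
p,R0=cur();s=arm.observe();print(p,s["ee_rot"],s["wrist_force"],s["opening"])
print("target", tcp_for([.5772,.1305,.070],13.3,15))
snap("wrist",3)
E
```

```text
[0.58100579 0.13171738 0.04960922] [179.89345685  74.93760326  13.16773487] [-1.60821901  0.22652365  2.34809309] 0.20421752902909973
target (array([0.5819101 , 0.13161342, 0.05193719]), array([[ 0.25187723,  0.23004974, -0.94001861],
       [ 0.05954125, -0.97317887, -0.22221098],
       [-0.96592583, -0.        , -0.25881905]]))
```

View pics/wrist3.png

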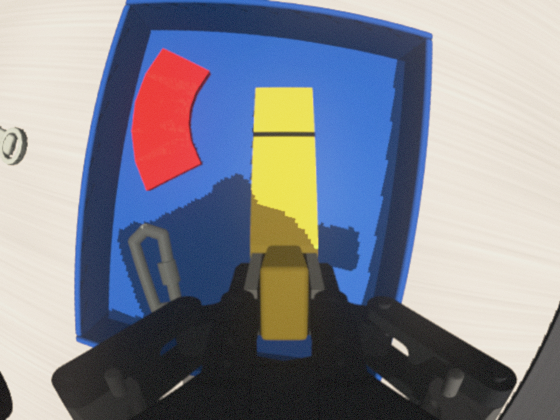

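```bash
cat >> h.py <<'E'
def fitw(z,uv,L,x0,z0=.005):
    from scipy.optimize import least_squares
    def f(p):
        Rz=R.from_euler("z",p[2]*100,degrees=True).as_matrix()
        return (fproj(z,L@Rz.T+[p[0],p[1],z0])-uv).ravel()
    return least_squares(f,x0,loss="soft_l1")
E
python3 - <<'E'
from h import *
z=load("wrist3")
c=z["im"][70:350,230:340,::-1];cv2.imwrite("pics/w3c.png",cv2.resize(c[:140],None,fx=4,fy=4,interpolation=cv2.INTER_CUBIC))
E
```

```text
(no output)
```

View pics/w3c.png

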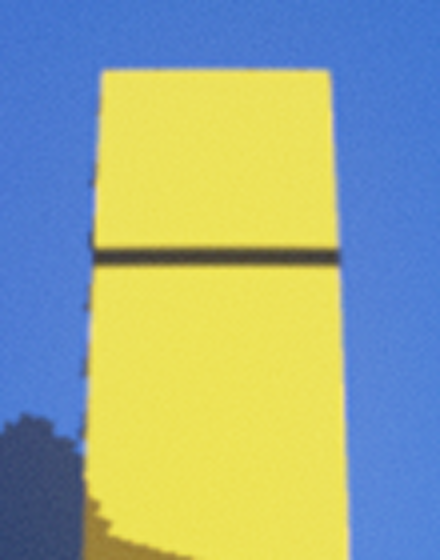

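```bash
cat >> h.py <<'E'
LW=np.array([(.110,.018,.003),(.110,-.018,.003),(.078,.018,.0126),(.078,-.018,.0126)])
def mk(p,Rm):
    T=np.eye(4);T[:3,:3]=Rm;T[:3,3]=p;return T
def wedgeT(x,y,z,yaw,pitch=0):
    return mk([x,y,z],R.from_euler("zy",[yaw,pitch],degrees=True).as_matrix())
def chuteT(s,l=0,h=.005,yaw0=-9.45,o=(.5702,-.2004)):
    "wedge pose with nose s past the bar axis"
    c,sn=np.cos(np.radians(yaw0)),np.sin(np.radians(yaw0));a=s-.110
    return wedgeT(o[0]+a*c-l*sn,o[1]+a*sn+l*c,h,yaw0)
E
python3 - <<'E'
from h import *
z=load("wrist3");uv=(np.array([(102,69),(331,69),(95,257),(340,257)])+.5)/4-.5+[230,70]
r=fitw(z,uv,LW,[.577,.1305,.133]);print(r.x,r.fun.round(1))
p,R0=cur()
T=np.linalg.inv(mk(p,R0))@wedgeT(r.x[0],r.x[1],.005,r.x[2]*100)
np.save("Ttw.npy",T);print(T.round(4))
def go(Tw): 
    G=Tw@np.linalg.inv(T);return delta(p,R0,G[:3,3],G[:3,:3]),G[:3,3].round(4)
print("lift",go(wedgeT(r.x[0],r.x[1],.125,r.x[2]*100)))
print("above",go(chuteT(-.025,h=.125)))
E
```

```text
[0.57707108 0.12956411 0.13402216] [ 0.2  0.7 -0.1  0.6 -0.1 -0.5  0.  -0.6]
[[ 2.599e-01 -1.100e-03 -9.656e-01  4.200e-02]
 [-2.300e-03 -1.000e+00  5.000e-04  1.200e-03]
 [-9.656e-01  2.100e-03 -2.599e-01  1.570e-02]
 [ 0.000e+00  0.000e+00  0.000e+00  1.000e+00]]
lift ((array([-2.318e-01,  1.000e-04, -6.240e-02]), array([-0., -0., -0.])), array([0.581 , 0.1317, 0.1696]))
above ((array([-0.339 ,  0.5385,  0.3372]), array([ 7.356e-01, -4.000e-04,  1.979e-01])), array([ 0.4415, -0.1778,  0.1696]))
```

{"name": "play_rows", "arguments": {
  "rows": [
    {"dx":-0.04,"dy":0,"dz":-0.011,"wx":0,"wy":0,"wz":0,"gripper":-1},
    {"dx":-0.12,"dy":0,"dz":-0.032,"wx":0,"wy":0,"wz":0,"gripper":-1},
    {"dx":-0.22,"dy":0,"dz":-0.059,"wx":0,"wy":0,"wz":0,"gripper":-1},
    {"dx":-0.3,"dy":0,"dz":-0.081,"wx":0,"wy":0,"wz":0,"gripper":-1},
    {"dx":-0.3,"dy":0,"dz":-0.081,"wx":0,"wy":0,"wz":0,"gripper":-1},
    {"dx":-0.3,"dy":0,"dz":-0.081,"wx":0,"wy":0,"wz":0,"gripper":-1}
  ]
}}

```text
clock: 4.8
position: [0.5805, 0.1314, 0.2039]
ee_rot: [179.9, 75.0, 13.1]
wrist_force: [0.1, 0.6, -0.8]
opening: 0.202
```

```bash
python3 - <<'E'
from h import *
p,R0=cur();s=arm.observe();print(p,s["ee_rot"],s["wrist_force"],s["qpos"].round(1),s["clock"])
snap("wrist",4)
T=np.load("Ttw.npy")
def go(Tw): 
    G=Tw@np.linalg.inv(T);return delta(p,R0,G[:3,3],G[:3,:3]),G[:3,3].round(4)
print("W2",go(wedgeT(.46,-.02,.16,-9.45)))
print("W3",go(chuteT(-.025,h=.13)))
E
```

```text
[0.58052439 0.13139074 0.20389105] [179.86086537  75.01342551  13.1168677 ] [ 0.08908715  0.56370379 -0.79705396] [  29.5    7.7  -50.2  105.3    9.3   55.1 -100.8] 4.8
W2 ((array([-0.0776,  0.2406,  0.2848]), array([0.7351, 0.0021, 0.197 ])), array([ 0.4644, -0.0195,  0.2046]))
W3 ((array([-0.0497,  0.5381,  0.4136]), array([0.7351, 0.0021, 0.197 ])), array([ 0.4415, -0.1778,  0.1746]))
```

View pics/wrist4.png

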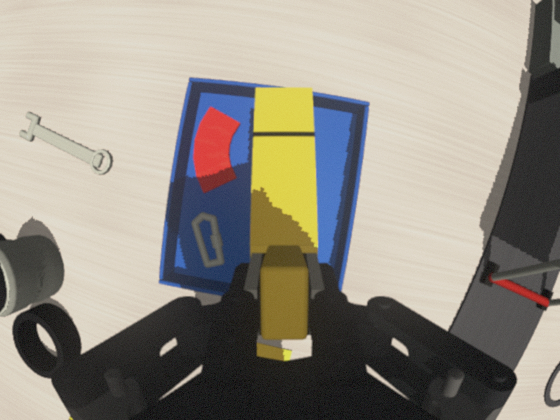

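{"name": "play_rows", "arguments": {
  "rows": [
    {"dx":-0.026,"dy":0.08,"dz":0.095,"wx":0.245,"wy":0.001,"wz":0.066,"gripper":-1},
    {"dx":-0.052,"dy":0.16,"dz":0.19,"wx":0.49,"wy":0.001,"wz":0.13,"gripper":-1},
    {"dx":-0.078,"dy":0.24,"dz":0.285,"wx":0.735,"wy":0.002,"wz":0.197,"gripper":-1},
    {"dx":-0.078,"dy":0.24,"dz":0.285,"wx":0.735,"wy":0.002,"wz":0.197,"gripper":-1},
    {"dx":-0.065,"dy":0.36,"dz":0.337,"wx":0.735,"wy":0.002,"wz":0.197,"gripper":-1},
    {"dx":-0.053,"dy":0.46,"dz":0.38,"wx":0.735,"wy":0.002,"wz":0.197,"gripper":-1},
    {"dx":-0.05,"dy":0.538,"dz":0.414,"wx":0.735,"wy":0.002,"wz":0.197,"gripper":-1},
    {"dx":-0.05,"dy":0.538,"dz":0.414,"wx":0.735,"wy":0.002,"wz":0.197,"gripper":-1}
  ]
}}

```text
clock: 5.85
position: [0.4407, -0.1794, 0.1733]
ee_rot: [-179.6, 75.1, -9.3]
wrist_force: [0.3, 1.7, -0.8]
opening: 0.2
```

{"name": "play_rows", "arguments": {
  "rows": [
    {"dx":0,"dy":0,"dz":0,"wx":0,"wy":0,"wz":0,"gripper":-1},
    {"dx":0,"dy":0,"dz":0,"wx":0,"wy":0,"wz":0,"gripper":-1}
  ]
}}

```text
clock: 6.1
position: [0.4424, -0.176, 0.1752]
ee_rot: [-179.9, 74.9, -9.4]
wrist_force: [0.2, 0.6, -1.0]
opening: 0.203
```

```bash
python3 - <<'E'
from h import *
p,R0=cur();s=arm.observe();print(p,s["ee_rot"],s["wrist_force"],s["qpos"].round(1),s["joint_velocities"].round(1))
snap("wrist",5)
T=np.load("Ttw.npy");W=mk(p,R0)@T;print("wedge",W[:3,3],R.from_matrix(W[:3,:3]).as_euler("zyx",degrees=True))
def go(Tw): 
    G=Tw@np.linalg.inv(T);return delta(p,R0,G[:3,3],G[:3,:3]),G[:3,3].round(4)
print("W3",go(chuteT(-.015,h=.03)))
print("W4",go(chuteT(-.015,h=.0055)))
E
```

```text
[ 0.44243433 -0.17596723  0.17522089] [-179.94066147   74.89399025   -9.35630514] [ 0.15492055  0.62539067 -0.96688218] [ 47.3  -8.8 -26.4 121.9  -8.7  51.4 -74.2] [ 0.1 -0.4  0.2 -0.   0.1 -0.   0.2]
wedge [ 0.43803026 -0.1764149   0.13061568] [-9.28306212 -0.05046176  0.03564363]
W3 ((array([0.1992, 0.0039, 0.0344]), array([ 0.005 , -0.0015,  0.0028])), array([ 0.4513, -0.1794,  0.0746]))
W4 ((array([0.2465, 0.004 , 0.0472]), array([ 0.005 , -0.0015,  0.0028])), array([ 0.4513, -0.1794,  0.0501]))
```

View pics/wrist5.png

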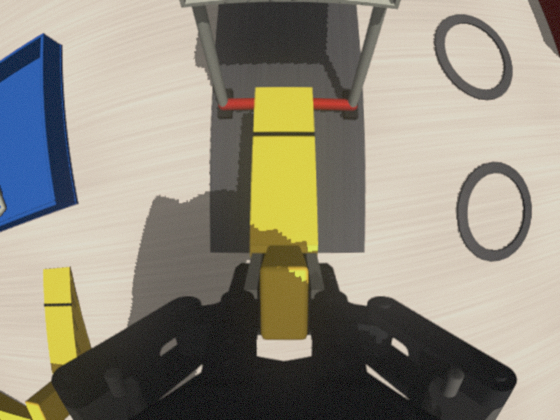

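```bash
python3 - <<'E'
from h import *
z=load("wrist5");im=z["im"]
hsv=cv2.cvtColor(im,cv2.COLOR_RGB2HSV)
m=((hsv[...,0]<6)|(hsv[...,0]>174))&(hsv[...,1]>130);m[:80]=0;m[125:]=0;m[:,:205]=0;m[:,370:]=0
v,u=np.nonzero(m);P=fhit(z,np.stack([u,v],-1),.019)
vx,vy,x0,y0=cv2.fitLine(P[:,:2].astype(np.float32),cv2.DIST_HUBER,0,.001,.001).ravel()
print("bar yaw",np.degrees(np.arctan2(-vx/vy,1)),"rows",v.min(),v.max())
# centre of bar per column, midpoint of u extremes; use visible top&bottom silhouettes
a=[];
for uu in (228,240,250,320,335,348):
    vv=v[u==uu];a.append((uu,(vv.min()+vv.max())/2,len(vv)))
print(a); q=fhit(z,[(t[0],t[1]) for t in a],.019);print(q.round(4))
print("plate near",fhit(z,[(211,252.5),(364,252.5)],.005).round(4))
cv2.imwrite("pics/w5c.png",cv2.resize(im[80:260,195:380,::-1],None,fx=3.3,fy=3.3,interpolation=cv2.INTER_CUBIC))
E
```

```text
bar yaw -9.463457 rows 98 110
[(228, np.float64(104.0), 11), (240, np.float64(104.0), 11), (250, np.float64(103.0), 11), (320, np.float64(102.0), 9), (335, np.float64(104.0), 11), (348, np.float64(106.0), 7)]
[[ 0.5797 -0.1432  0.019 ]
 [ 0.5773 -0.155   0.019 ]
 [ 0.5764 -0.165   0.019 ]
 [ 0.5662 -0.2335  0.019 ]
 [ 0.5621 -0.2481  0.019 ]
 [ 0.5584 -0.2608  0.019 ]]
plate near [[ 0.435  -0.0992  0.005 ]
 [ 0.4089 -0.2553  0.005 ]]
```

View pics/w5c.png

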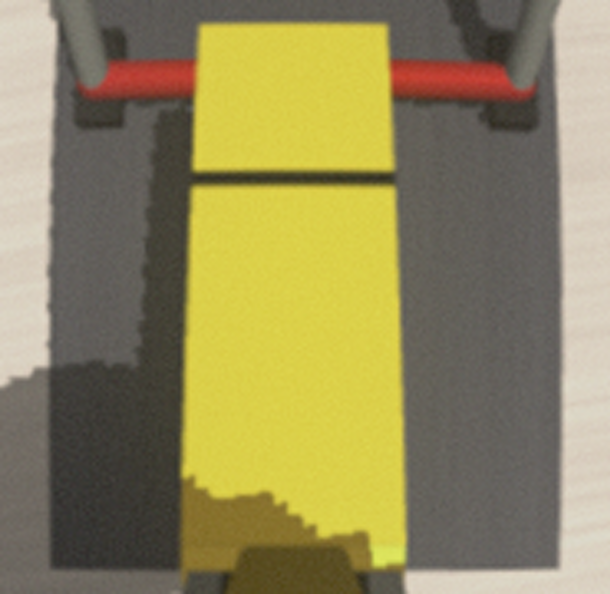

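{"name": "play_rows", "arguments": {
  "rows": [
    {"dx":0.07,"dy":0.004,"dz":0.012,"wx":0.005,"wy":-0.0015,"wz":0.003,"gripper":-1},
    {"dx":0.14,"dy":0.004,"dz":0.024,"wx":0.005,"wy":-0.0015,"wz":0.003,"gripper":-1},
    {"dx":0.2,"dy":0.004,"dz":0.0345,"wx":0.005,"wy":-0.0015,"wz":0.003,"gripper":-1},
    {"dx":0.22,"dy":0.004,"dz":0.04,"wx":0.005,"wy":-0.0015,"wz":0.003,"gripper":-1},
    {"dx":0.236,"dy":0.004,"dz":0.0443,"wx":0.005,"wy":-0.0015,"wz":0.003,"gripper":-1},
    {"dx":0.244,"dy":0.004,"dz":0.0465,"wx":0.005,"wy":-0.0015,"wz":0.003,"gripper":-1},
    {"dx":0.244,"dy":0.004,"dz":0.0465,"wx":0.005,"wy":-0.0015,"wz":0.003,"gripper":-1},
    {"dx":0.244,"dy":0.004,"dz":0.0465,"wx":0.005,"wy":-0.0015,"wz":0.003,"gripper":-1}
  ]
}}

```text
clock: 7.15
position: [0.4512, -0.1811, 0.0522]
ee_rot: [179.8, 74.9, -10.0]
wrist_force: [-0.4, -0.0, -1.0]
opening: 0.203
```

```bash
cat > chk.py <<'E'
from h import *
import sys
p,R0=cur();s=arm.observe();print("tcp",p.round(4),s["ee_rot"].round(2),"F",s["wrist_force"].round(2),"M",s["ft_torque"].round(2),s["clock"],s["opening"].round(3))
T=np.load("Ttw.npy");W=mk(p,R0)@T;print("wedge",W[:3,3].round(4),R.from_matrix(W[:3,:3]).as_euler("zyx",degrees=True).round(2))
n=W@[.11,0,0,1];o=np.array([.5701,-.2008,.005]);f=np.array([np.cos(np.radians(-9.46)),np.sin(np.radians(-9.46)),0])
print("nose past bar mm",1000*(n[:3]-o)@f,"lat",1000*(n[:3]-o)@np.array([-f[1],f[0],0]),"h",1000*(n[2]-.005))
print("f in tool",(R0.T@f).round(4),"down in tool",(R0.T@[0,0,-1]).round(4))
snap("wrist",sys.argv[1])
E
python3 chk.py 6
```

```text
Traceback (most recent call last):
  File "chk.py", line 3, in <module>
    p,R0=cur();s=arm.observe();print("tcp",p.round(4),s["ee_rot"].round(2),"F",s["wrist_force"].round(2),"M",s["ft_torque"].round(2),s["clock"],s["opening"].round(3))
                                                                                                                                                ^^^^^^^^^^^^^^^^^^
AttributeError: 'float' object has no attribute 'round'
```

```bash
sed -i 's/s\["opening"\].round(3)/s["opening"]/' chk.py; python3 chk.py 6
```

```text
tcp [ 0.4512 -0.1811  0.0522] [179.76  74.86  -9.96] F [-0.38 -0.03 -1.01] M [ 0.05  0.43 -0.02] 7.15 0.20312505842018277
wedge [ 0.4468 -0.1816  0.0076] [-9.6  -0.07 -0.05]
nose past bar mm -14.72868439803052 lat -1.6247893483644327 h 2.7126699453505303
f in tool [ 0.2611 -0.0048 -0.9653] down in tool [ 0.9653 -0.0011  0.2611]
```

View pics/wrist6.png

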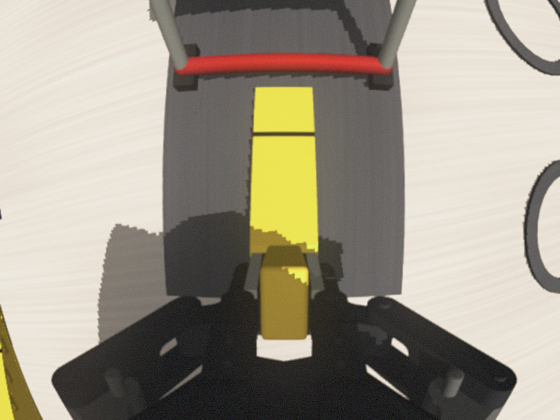

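{"name": "play_rows", "arguments": {
  "rows": [
    {"dx":0.0025,"dy":0,"dz":0.0007,"wx":0,"wy":0,"wz":0,"gripper":-1},
    {"dx":0.005,"dy":0,"dz":0.0014,"wx":0,"wy":0,"wz":0,"gripper":-1},
    {"dx":0.006,"dy":0,"dz":0.0016,"wx":0,"wy":0,"wz":0,"gripper":-1},
    {"dx":0.006,"dy":0,"dz":0.0016,"wx":0,"wy":0,"wz":0,"gripper":-1}
  ]
}}

```text
clock: 7.7
position: [0.4511, -0.181, 0.0495]
ee_rot: [179.7, 74.9, -10.0]
wrist_force: [-10.3, 4.5, 20.5]
opening: 0.206
```

```bash
python3 chk.py 7
```

```text
tcp [ 0.4511 -0.181   0.0495] [179.71  74.9  -10.  ] F [-10.33   4.49  20.49] M [0.7  1.44 0.15] 7.7 0.20648799513749463
wedge [ 0.4467 -0.1815  0.0049] [-9.59 -0.03 -0.05]
nose past bar mm -14.895239195545702 lat -1.496338392591542 h -0.06326641987616788
f in tool [ 0.2605 -0.0046 -0.9655] down in tool [ 0.9655 -0.0013  0.2605]
```

{"name": "play_rows", "arguments": {
  "rows": [
    {"dx":-0.0009,"dy":0,"dz":-0.0002,"wx":0,"wy":0,"wz":0,"gripper":-1},
    {"dx":-0.0009,"dy":0,"dz":-0.0002,"wx":0,"wy":0,"wz":0,"gripper":-1}
  ]
}}

```text
clock: 8.0
position: [0.4511, -0.181, 0.0495]
ee_rot: [179.8, 74.9, -10.0]
wrist_force: [-4.8, 2.8, 9.9]
opening: 0.202
```

```bash
python3 chk.py 8
```

```text
tcp [ 0.4511 -0.181   0.0495] [179.77  74.89  -9.95] F [-4.77  2.83  9.91] M [0.34 0.87 0.01] 8.0 0.2023475571449744
wedge [ 0.4467 -0.1815  0.0049] [-9.59 -0.04 -0.04]
nose past bar mm -14.910315027304433 lat -1.5040293668274196 h -0.023943443172069583
f in tool [ 0.2606 -0.0046 -0.9654] down in tool [ 0.9654 -0.0011  0.2606]
```

{"name": "play_rows", "arguments": {
  "rows": [
    {"dx":0.002,"dy":0,"dz":-0.0085,"wx":0,"wy":0,"wz":0,"gripper":-1},
    {"dx":0.0045,"dy":0,"dz":-0.018,"wx":0,"wy":0,"wz":0,"gripper":-1},
    {"dx":0.0072,"dy":-0.0001,"dz":-0.028,"wx":0,"wy":0,"wz":0,"gripper":-1},
    {"dx":0.01,"dy":-0.0002,"dz":-0.038,"wx":0,"wy":0,"wz":0,"gripper":-1},
    {"dx":0.0127,"dy":-0.0002,"dz":-0.0483,"wx":0,"wy":0,"wz":0,"gripper":-1},
    {"dx":0.0127,"dy":-0.0002,"dz":-0.0483,"wx":0,"wy":0,"wz":0,"gripper":-1},
    {"dx":0.0127,"dy":-0.0002,"dz":-0.0483,"wx":0,"wy":0,"wz":0,"gripper":-1}
  ]
}}

```text
clock: 8.93
position: [0.4762, -0.1853, 0.0496]
ee_rot: [179.8, 74.8, -9.9]
wrist_force: [1.4, -0.7, 2.6]
opening: 0.201
```

```bash
python3 chk.py 9
```

```text
tcp [ 0.4762 -0.1853  0.0496] [179.8   74.82  -9.92] F [ 1.43 -0.7   2.57] M [-0.14 -0.24  0.03] 8.925 0.20128938108290154
wedge [ 0.4719 -0.1857  0.005 ] [-9.59 -0.11 -0.04]
nose past bar mm 10.63655657081113 lat -1.5552784082280184 h 0.20191796732903483
f in tool [ 0.2618 -0.0046 -0.9651] down in tool [ 9.651e-01 -9.000e-04  2.618e-01]
```

View pics/wrist9.png

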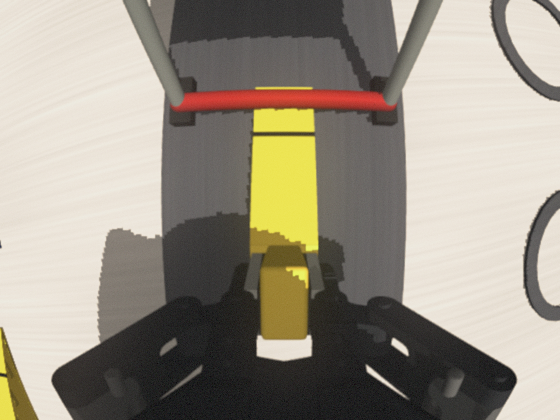

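{"name": "play_rows", "arguments": {
  "rows": [
    {"dx":0.0011,"dy":0,"dz":-0.0039,"wx":0,"wy":0,"wz":0,"gripper":-1},
    {"dx":0.0021,"dy":0,"dz":-0.0077,"wx":0,"wy":0,"wz":0,"gripper":-1},
    {"dx":0.0032,"dy":0,"dz":-0.0116,"wx":0,"wy":0,"wz":0,"gripper":-1},
    {"dx":0.0042,"dy":0,"dz":-0.0154,"wx":0,"wy":0,"wz":0,"gripper":-1},
    {"dx":0.0053,"dy":-0.0001,"dz":-0.0193,"wx":0,"wy":0,"wz":0,"gripper":-1},
    {"dx":0.0063,"dy":-0.0001,"dz":-0.0232,"wx":0,"wy":0,"wz":0,"gripper":-1},
    {"dx":0.0063,"dy":-0.0001,"dz":-0.0232,"wx":0,"wy":0,"wz":0,"gripper":-1}
  ]
}}

```text
clock: 9.85
position: [0.4847, -0.1872, 0.0494]
ee_rot: [179.6, 75.2, -10.2]
wrist_force: [-27.3, 6.0, 35.2]
opening: 0.206
```

```bash
python3 chk.py 10
```

```text
tcp [ 0.4847 -0.1872  0.0494] [179.56  75.19 -10.2 ] F [-27.3    6.02  35.21] M [0.71 3.13 0.06] 9.85 0.20559330094670136
wedge [ 0.4801 -0.1877  0.0048] [-9.65  0.26 -0.04]
nose past bar mm 19.052749762041913 lat -2.25003114779184 h -0.6474234906521069
f in tool [ 0.2556 -0.0055 -0.9668] down in tool [ 0.9668 -0.002   0.2556]
```

View pics/wrist10.png

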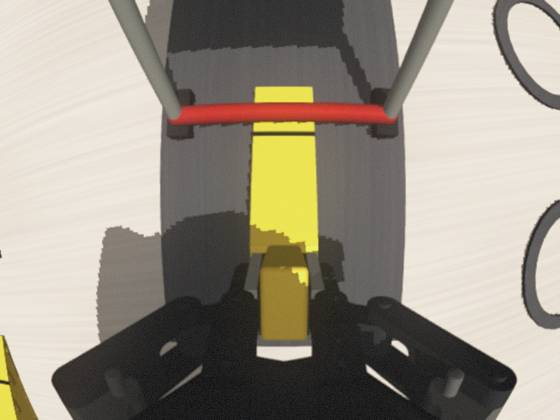

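{"name": "play_rows", "arguments": {
  "rows": [
    {"dx":-0.0008,"dy":0,"dz":-0.0002,"wx":0,"wy":0,"wz":0,"gripper":-1},
    {"dx":-0.0015,"dy":0,"dz":-0.0004,"wx":0,"wy":0,"wz":0,"gripper":-1},
    {"dx":-0.0015,"dy":0,"dz":-0.0004,"wx":0,"wy":0,"wz":0,"gripper":-1}
  ]
}}

```text
clock: 10.28
position: [0.4847, -0.1872, 0.0495]
ee_rot: [179.7, 75.2, -10.1]
wrist_force: [-17.8, 3.1, 22.3]
opening: 0.202
```

```bash
python3 chk.py 11
```

```text
tcp [ 0.4847 -0.1872  0.0495] [179.67  75.18 -10.1 ] F [-17.82   3.12  22.26] M [ 0.17  2.31 -0.03] 10.275 0.20213135348133346
wedge [ 0.4801 -0.1877  0.0049] [-9.65  0.25 -0.01]
nose past bar mm 19.051474367094674 lat -2.238677893509478 h -0.5931171037535351
f in tool [ 0.2558 -0.0056 -0.9667] down in tool [ 0.9667 -0.0015  0.2558]
```

{"name": "play_rows", "arguments": {
  "rows": [
    {"dx":-0.0009,"dy":0,"dz":-0.0002,"wx":0,"wy":0,"wz":0,"gripper":-1},
    {"dx":-0.0017,"dy":0,"dz":-0.0005,"wx":0,"wy":0,"wz":0,"gripper":-1},
    {"dx":-0.0017,"dy":0,"dz":-0.0005,"wx":0,"wy":0,"wz":0,"gripper":-1}
  ]
}}

```text
clock: 10.7
position: [0.4848, -0.1871, 0.0496]
ee_rot: [179.8, 75.2, -10.0]
wrist_force: [-8.6, 0.2, 6.6]
opening: 0.198
```

```bash
python3 chk.py 12
```

```text
tcp [ 0.4848 -0.1871  0.0496] [179.82  75.18  -9.96] F [-8.56  0.2   6.6 ] M [-0.24  1.52 -0.2 ] 10.7 0.19843484259949262
wedge [ 0.4802 -0.1876  0.005 ] [-9.65  0.24  0.02]
nose past bar mm 19.153797419072532 lat -2.0876480309965557 h -0.43953406413614093
f in tool [ 0.2558 -0.0056 -0.9667] down in tool [ 9.667e-01 -8.000e-04  2.559e-01]
```

{"name": "play_rows", "arguments": {
  "rows": [
    {"dx":0.0006,"dy":0,"dz":-0.002,"wx":0,"wy":0,"wz":0,"gripper":-1},
    {"dx":0.0008,"dy":0,"dz":-0.004,"wx":0,"wy":0,"wz":0,"gripper":-1},
    {"dx":0.0009,"dy":0,"dz":-0.006,"wx":0,"wy":0,"wz":0,"gripper":-1},
    {"dx":0.0009,"dy":0,"dz":-0.006,"wx":0,"wy":0,"wz":0,"gripper":-1}
  ]
}}

```text
clock: 11.25
position: [0.487, -0.1873, 0.0496]
ee_rot: [179.9, 75.3, -9.9]
wrist_force: [-14.2, 1.9, 10.7]
opening: 0.2
```

```bash
python3 chk.py 13
```

```text
tcp [ 0.487  -0.1873  0.0496] [179.85  75.28  -9.92] F [-14.22   1.93  10.74] M [ 0.16  2.13 -0.08] 11.25 0.20041070137284495
wedge [ 0.4823 -0.1877  0.0051] [-9.64  0.34  0.05]
nose past bar mm 21.224743347786987 lat -1.8662109130278994 h -0.5883211218995704
f in tool [ 0.2541 -0.0055 -0.9672] down in tool [ 9.672e-01 -7.000e-04  2.541e-01]
```

{"name": "play_rows", "arguments": {
  "rows": [
    {"dx":0.0002,"dy":0,"dz":-0.002,"wx":0,"wy":0,"wz":0,"gripper":-1},
    {"dx":0.0004,"dy":0,"dz":-0.004,"wx":0,"wy":0,"wz":0,"gripper":-1},
    {"dx":0.0006,"dy":0,"dz":-0.006,"wx":0,"wy":0,"wz":0,"gripper":-1},
    {"dx":0.0008,"dy":0,"dz":-0.008,"wx":0,"wy":0,"wz":0,"gripper":-1},
    {"dx":0.0008,"dy":0,"dz":-0.008,"wx":0,"wy":0,"wz":0,"gripper":-1}
  ]
}}

```text
clock: 11.92
position: [0.4907, -0.1877, 0.0499]
ee_rot: [179.9, 75.3, -9.8]
wrist_force: [-11.5, 2.0, 7.6]
opening: 0.201
```

```bash
python3 chk.py 14
```

```text
tcp [ 0.4907 -0.1877  0.0499] [179.92  75.31  -9.83] F [-11.51   2.01   7.58] M [ 0.21  2.06 -0.03] 11.925 0.20118475544159808
wedge [ 0.486  -0.1881  0.0054] [-9.63  0.36  0.07]
nose past bar mm 24.962809184649572 lat -1.6253404625411834 h -0.36028706694483675
f in tool [ 0.2536 -0.0052 -0.9673] down in tool [ 9.673e-01 -4.000e-04  2.536e-01]
```

View pics/wrist14.png

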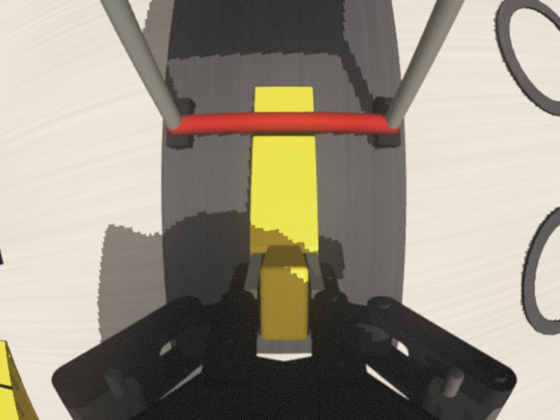

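```bash
cat > vis.py <<'E'
from h import *
import sys
z=load("wrist"+sys.argv[1]);im=z["im"];zb=float(sys.argv[2])
hsv=cv2.cvtColor(im,cv2.COLOR_RGB2HSV)
red=((hsv[...,0]<7)|(hsv[...,0]>173))&(hsv[...,1]>130)
f=np.array([np.cos(np.radians(-9.46)),np.sin(np.radians(-9.46)),0])
out=[]
for u in range(225,345,10):
    v=np.nonzero(red[80:180,u])[0]+80
    if len(v)<5: continue
    # tangent rays: midpoint angle approx
    q=fhit(z,[(u,v.min()-.5),(u,v.max()+.5)],zb)
    e=z["eye"];c=(q[0]-e)/np.linalg.norm(q[0]-e)+(q[1]-e)/np.linalg.norm(q[1]-e)
    P=e+c*(zb-e[2])/c[2];out.append([u,v.min(),v.max(),P@f*1000])
print(np.array(out).round(1))
y=yellow(im);a=[]
for u in range(262,306,6):
    v=np.nonzero(y[70:110,u])[0]+70;a.append([v.min(),*(fhit(z,[(u,v.min()-.5)],.008)@f*1000)])
print(np.array(a).round(1))
b=np.median(np.array([o[3] for o in out]));n=np.median([x[1] for x in a]);print("bar",b,"nose",n,"past",n-b)
E
python3 vis.py 14 .0217; python3 vis.py 9 .019; python3 vis.py 7 .019
```

```text
[[225.  113.  132.  594.9]
 [235.  113.  132.  594.7]
 [245.  113.  131.  594.8]
 [255.  113.  131.  594.7]
 [265.  113.  130.  594.8]
 [275.  113.  129.  595.1]
 [285.  113.  130.  594.7]
 [295.  113.  130.  594.7]
 [305.  113.  130.  594.7]
 [315.  112.  130.  595.1]
 [325.  112.  131.  594.9]
 [335.  113.  131.  594.7]]
[[ 87.  621.2]
 [ 87.  621.1]
 [ 87.  621.1]
 [ 87.  621. ]
 [ 87.  621. ]
 [ 87.  621. ]
 [ 87.  621. ]
 [ 87.  621.1]]
bar 594.7664360951235 nose 621.0528282740823 past 26.286392178958863
[[225.   91.  109.  595.2]
 [235.   90.  108.  595.5]
 [245.   90.  107.  595.6]
 [255.   90.  107.  595.5]
 [265.   90.  106.  595.7]
 [275.   90.  106.  595.6]
 [285.   90.  106.  595.5]
 [295.   90.  106.  595.5]
 [305.   90.  105.  595.9]
 [315.   89.  107.  595.6]
 [325.   90.  107.  595.5]
 [335.   90.  108.  595.3]]
[[ 87.  607. ]
 [ 87.  607. ]
 [ 87.  606.9]
 [ 87.  606.9]
 [ 87.  606.8]
 [ 87.  606.8]
 [ 87.  606.9]
 [ 87.  606.9]]
bar 595.5322842586645 nose 606.8715983366624 past 11.33931407799787
[]
[[ 87.  581.4]
 [ 87.  581.3]
 [ 87.  581.3]
 [ 87.  581.2]
 [ 87.  581.2]
 [ 87.  581.2]
 [ 87.  581.2]
 [ 87.  581.3]]
bar nan nose 581.2662212211162 past nan
  return _methods._mean(a, axis=axis, dtype=dtype,
  ret = ret.dtype.type(ret / rcount)
```

{"name": "play_rows", "arguments": {
  "rows": [
    {"dx":0.0004,"dy":0,"dz":-0.002,"wx":0,"wy":0.004,"wz":0,"gripper":-1},
    {"dx":0.0008,"dy":0,"dz":-0.004,"wx":0,"wy":0.008,"wz":0,"gripper":-1},
    {"dx":0.0012,"dy":0,"dz":-0.006,"wx":0,"wy":0.012,"wz":0,"gripper":-1},
    {"dx":0.0015,"dy":0,"dz":-0.008,"wx":0,"wy":0.012,"wz":0,"gripper":-1},
    {"dx":0.0015,"dy":0,"dz":-0.008,"wx":0,"wy":0.012,"wz":0,"gripper":-1}
  ]
}}

```text
clock: 12.6
position: [0.4944, -0.1882, 0.0497]
ee_rot: [-180.0, 75.0, -9.7]
wrist_force: [-8.9, 2.4, 1.5]
opening: 0.198
```

```bash
python3 chk.py 15; python3 vis.py 15 .0228 | tail -1; python3 - <<'E'
from h import *
snap("scene",15);snap("top",15)
E
```

```text
tcp [ 0.4944 -0.1882  0.0497] [-179.99   74.99   -9.74] F [-8.87  2.41  1.46] M [0.22 2.03 0.  ] 12.6 0.1980187910343443
wedge [ 0.49   -0.1886  0.0051] [-9.62  0.05  0.04]
nose past bar mm 28.935682170962966 lat -1.4380731739826986 h 0.029690056324954
f in tool [ 0.2589 -0.0051 -0.9659] down in tool [0.9659 0.     0.2589]
bar 594.6067558174784 nose 624.5656125498303 past 29.958856732351933
```

View pics/scene15.png

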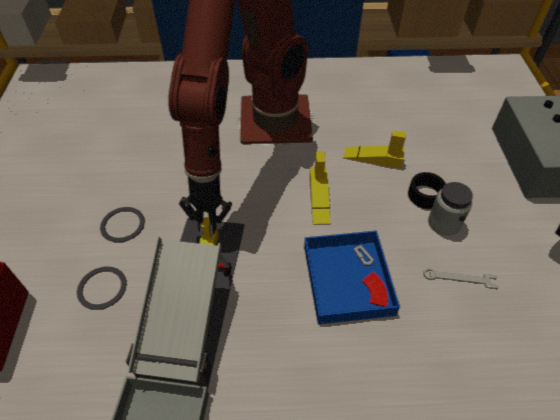

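View pics/top15.png

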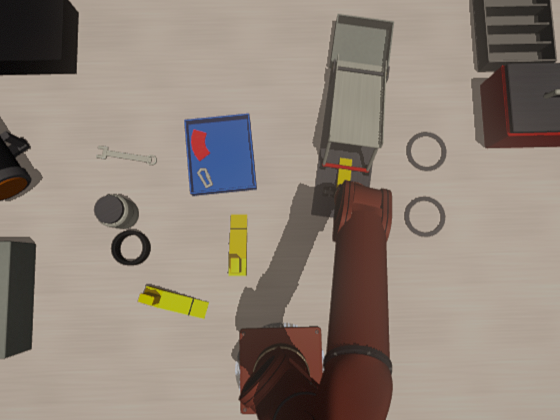

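```bash
cat > lift.py <<'E'
from h import *
import sys
t=sys.argv[1]
f=np.array([np.cos(np.radians(-9.46)),np.sin(np.radians(-9.46))]);o=np.array([.5701,-.2008])
l=np.array([-f[1],f[0]])
for n in("scene","top"):
    a=load(n+"0");b=load(n+t);A=world(a);B=world(b)
    s=(A[...,:2]-o)@f;w=(A[...,:2]-o)@l;sB=(B[...,:2]-o)@f
    ok=(a["d"]>0)&(b["d"]>0)&(A[...,2]>.06)&(B[...,2]>.06)&(s>.035)&(s<.26)&(abs(w)<.05)&(abs(B[...,2]-A[...,2])<.03)
    # model: normal displacement. pan surface plane z=c0+c1 s; fit planes robustly
    def fit(P):
        s=(P[:,:2]-o)@f;w=(P[:,:2]-o)@l;M=np.stack([np.ones_like(s),s,w],1);k=np.ones(len(s),bool)
        for _ in range(8):
            c=np.linalg.lstsq(M[k],P[k,2],rcond=None)[0];r=P[:,2]-M@c;k=abs(r)<3*np.std(r[k])+1e-4
        return c,np.std(r[k]),k.sum()
    ca,cb=fit(A[ok]),fit(B[ok])
    th=np.degrees(np.arctan(cb[0][1])-np.arctan(ca[0][1]))
    print(n,ok.sum(),ca,cb,"dtheta",th,"lift by angle mm",-np.radians(th)*270)
    # lift from dz at s: dz = theta*(270-s) approx + slope effect (hinge below surface) 
    d=(cb[0]-ca[0]);print(" dz at s=50:",1000*(d[0]+d[1]*.05)," at 150:",1000*(d[0]+d[1]*.15)," at 260:",1000*(d[0]+d[1]*.26))
    base=(a["d"]>0)&(b["d"]>0)&(abs(A[...,2])<.01)&(abs(B[...,2])<.01);print(" table diff mm",1000*np.median((B-A)[base][:,2]))
E
python3 lift.py 15
```

```text
scene 5079 (array([ 0.16665192, -0.3345721 ,  0.00132617]), np.float64(0.0018790197431514382), np.int64(5066)) (array([ 0.17129335, -0.35180054,  0.00348784]), np.float64(0.001879416119150299), np.int64(5070)) dtheta -0.883095715172304 lift by angle mm 4.161490516802902
 dz at s=50: 3.7800066480099814  at 150: 2.057163200390011  at 260: 0.16203540800804275
 table diff mm -0.008388481552712435
top 2514 (array([ 0.16577289, -0.33332538,  0.00119666]), np.float64(0.002001874683597176), np.int64(2505)) (array([ 0.17057817, -0.35109847,  0.00285305]), np.float64(0.001965854424444677), np.int64(2506)) dtheta -0.9115576129611445 lift by angle mm 4.295614050303869
 dz at s=50: 3.9166270842612816  at 150: 2.1393179047466737  at 260: 0.18427780728060528
 table diff mm -0.007211403102669323
```

{"name": "play_rows", "arguments": {
  "rows": [
    {"dx":0.0007,"dy":0,"dz":-0.002,"wx":0,"wy":0,"wz":0,"gripper":-1},
    {"dx":0.0013,"dy":0,"dz":-0.004,"wx":0,"wy":0,"wz":0,"gripper":-1},
    {"dx":0.0018,"dy":0,"dz":-0.0052,"wx":0,"wy":0,"wz":0,"gripper":-1},
    {"dx":0.0018,"dy":0,"dz":-0.0052,"wx":0,"wy":0,"wz":0,"gripper":-1},
    {"dx":0.0018,"dy":0,"dz":-0.0052,"wx":0,"wy":0,"wz":0,"gripper":-1}
  ]
}}

```text
clock: 13.38
position: [0.4972, -0.1886, 0.0496]
ee_rot: [180.0, 75.0, -9.7]
wrist_force: [-9.6, 1.9, 3.1]
opening: 0.203
```

```bash
python3 chk.py 16; python3 vis.py 16 .0240 | tail -1; python3 - <<'E'
from h import *
snap("scene",16);snap("top",16)
E
python3 lift.py 16
```

```text
tcp [ 0.4972 -0.1886  0.0496] [180.    74.99  -9.75] F [-9.63  1.93  3.05] M [ 0.29  2.04 -0.04] 13.375 0.20323821288290103
wedge [ 0.4927 -0.189   0.005 ] [-9.62  0.04  0.04]
nose past bar mm 31.73222500992354 lat -1.4108803358358688 h -0.04892833519463784
f in tool [ 0.2591 -0.005  -0.9658] down in tool [ 0.9659 -0.      0.2591]
bar 594.5071299023982 nose 627.9464797866681 past 33.43934988426986
scene 5076 (array([ 0.16664903, -0.33455146,  0.00138734]), np.float64(0.0018806975993544129), np.int64(5063)) (array([ 0.17236141, -0.35617676,  0.00176177]), np.float64(0.001906577040009165), np.int64(5066)) dtheta -1.1069777055773615 lift by angle mm 5.216509541294286
 dz at s=50: 4.631119030338979  at 150: 2.468588477312098  at 260: 0.08980486898252804
 table diff mm -0.011938656851340212
top 2513 (array([ 0.16576666, -0.33331285,  0.0012946 ]), np.float64(0.002003316046251635), np.int64(2504)) (array([ 0.1715259 , -0.35442673,  0.00070262]), np.float64(0.002008068457090531), np.int64(2505)) dtheta -1.0817945762420043 lift by angle mm 5.097836840122746
 dz at s=50: 4.703544995696751  at 150: 2.5921571668487964  at 260: 0.2696305551160459
 table diff mm -0.013251241984368889
```

View pics/wrist16.png

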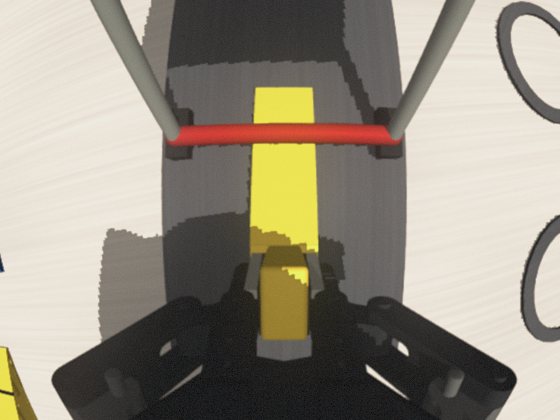

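{"name": "play_rows", "arguments": {
  "rows": [
    {"dx":0,"dy":0,"dz":0,"wx":0,"wy":0,"wz":0,"gripper":-1},
    {"dx":0,"dy":0,"dz":0,"wx":0,"wy":0,"wz":0,"gripper":-1},
    {"dx":0,"dy":0,"dz":0,"wx":0,"wy":0,"wz":0,"gripper":-1},
    {"dx":0,"dy":0,"dz":0,"wx":0,"wy":0,"wz":0,"gripper":-1}
  ]
}}

```text
clock: 14.02
position: [0.4972, -0.1886, 0.0496]
ee_rot: [-180.0, 75.0, -9.7]
wrist_force: [-9.5, 2.1, 2.9]
opening: 0.204
```

```bash
python3 chk.py 17; python3 - <<'E'
from h import *
snap("scene",17);snap("top",17)
E
python3 lift.py 17 | grep dtheta | sed 's/.*dtheta//'; python3 -c "from workcell import sign_off; print(sign_off())"
```

```text
tcp [ 0.4972 -0.1886  0.0496] [-180.     74.99   -9.74] F [-9.53  2.05  2.93] M [ 0.26  2.05 -0.03] 14.025 0.20442659415498837
wedge [ 0.4927 -0.189   0.005 ] [-9.61  0.04  0.04]
nose past bar mm 31.722776122774412 lat -1.3944300952554955 h -0.06089107459557579
f in tool [ 0.259  -0.005  -0.9659] down in tool [0.9659 0.     0.259 ]
 -1.084310006015049 lift by angle mm 5.109690523666174
 -1.0566441158365176 lift by angle mm 4.979318087656329
the job is handed in; nothing more can be done
None
```

The yellow wedge is under the crossbar with the chute's feet lifted about 5 mm, and the gripper is still holding it. I handed the job in at about 14 s. I took the smallest wedge from the blue tray by its grip and laid it flat on the base plate, thin end towards the bar. I then pushed it straight in.

**Last checks**
- **Lift:** depth pictures before and after give 5.1 mm (scene camera) and 5.0 mm (top camera).
- **Wedge position:** the arm's readings put the thin end 31.7 mm past the bar axis, 1.4 mm off centre, with the wedge lying flat to within 0.1°. In the wrist picture the bar covers the black line.
- **Disagreement:** the wrist-camera estimate put the thin end 33.4 mm past the axis. The bar swings back about 1 mm as it rises, which explains part of that; I went by the depth-measured lift.
- **Forces:** the final hold was steady, about 10 N along the push and 3 N pressing down, so the gripper was not lifting the chute. Midway the wedge pressed on the plate with about 35 N and stuck briefly. I eased the downward push and it slid on.
- **Other things:** the segment and clip were still in the tray, and nothing else looked moved in the pictures taken during the final push.

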